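# Empty the parts cup and hang it on its draining peg

## Robot

A 6-joint arm with a two-finger parallel gripper is mounted at the origin on the work surface. World frame = base frame: x ahead of the robot, y to its left, z up, the work surface at z = 0. Lengths are in m, angles in rad, forces in N, time in s.
With the tool pointing down it reaches from about 0.35 to 0.875 m from the base axis. Payload 15.5 kg.
Tool frame: the origin (TCP) lies at the very end of the fingers, on their centre line; the grasp point (between the pads) lies 19 mm behind it (robot.grasp_offset is the distance from the TCP to the grasp point, in m); z points along the fingers, y is the direction in which the jaws open and shut (so a half turn about z gives the same grasp; the last joint's range is limited). The gripper opens to 85 mm and grips with 20 to 120 N. Pads are 22 mm wide; open, the fingers measure 114 mm over their backs; the gripper's body (76 mm by 85 mm) begins 54 mm behind the grasp point. The pads swing forward as they close: fully open they stand 13 mm farther back than shut.
Start: joints at [-1.222, 0.494, 1.345, -0, 1.302, -0.096], TCP at [0.268, -0.564, 0.231] pointing down, gripper open.
Joint ranges: [-2.91, 2.91], [-0.82, 2.16], [0.22, 2.67], [-1.22, 4.37], [0.12, 2.79], [-3.08, 3.08]. Speed limits (rad/s): [1.89, 1.89, 2.57, 3.01, 3.01, 3.01].

## Interface

Orientations are given as [roll, pitch, yaw] about the fixed x, y, z axes, in that order (R = Rz(yaw) Ry(pitch) Rx(roll)).
In Python, from workcell import robot gives the robot as it stands. Calls block until the motion is done:
- robot.movep(position, orientation): joint-space move of the TCP to a pose.
- robot.move_linear(position, rate=0.15, frame=None, until_force=None): straight line of the TCP; frame=None keeps the orientation; rate is the mean speed in m/s. With until_force (N) it stops when the force on the tool has changed by that much, and returns True; else False.
- robot.goto_joints(angles): joint-space move.
- robot.gripper_to(opening, strength=None): finger opening in m; strength is the grip in N (None keeps the last); returns when the fingers have stopped.
- robot.hold(seconds).
- robot.inverse_kinematics(position, orientation): joint angles nearest the present ones, or None.
- robot.grab_frame(name): name is "scene" or "side" or "wrist"; returns a dict with "pixels" (384x512x3 uint8, red, green, blue), "depth" (384x512 float32, m along the optical axis (not along the pixel's ray), 0 where there is no reading), "camera_matrix" (3x3 intrinsics, pixels), "distortion" ([k1, k2, p1, p2, k3] as OpenCV has them; the pictures are not rectified), "R" (3x3) and "t" (3): a world point X has camera coordinates R X + t; the wrist camera has in their place "hand_eye" (4x4, takes a point from camera to tool coordinates, whose origin is the TCP and whose axes are the flange's). Camera axes: x right, y down, z forward; pixel columns grow to the right and rows downward; lengths in m; the calibration is good to about 2 mm. A picture is of the moment at which its call begins: read the wrist's pose just before it.
A pose or a line that the arm cannot do raises robot.Unreachable and nothing moves.
- robot.sign_off(): hands the job in, once; it reports no verdict.
Readings, each from a call of its own:
- robot.current_time(): time.
- robot.current_joint_pos(): joint angles.
- robot.current_joint_vel(): joint speeds.
- robot.current_tau(): joint torques, N m.
- robot.current_position(): TCP position.
- robot.current_ee_rot(): TCP orientation.
- robot.current_ft_force(): force on the tool from outside, world axes, zero at the start.
- robot.current_ft_torque(): the same for the moment, N m.
- robot.current_gripper_width(): finger opening in m.
Only numpy, scipy, OpenCV 4.12 (cv2) and the standard library are available. Lean on these libraries where they do the work, as an engineer would, in place of code of your own. Each camera call takes 0.05 s, during which the arm holds its last target. There are 200 camera calls.

## Task

Tip the three ball knobs out of the metal cup into the open stock bin, then hang the cup mouth-down on the slanting peg of the draining stand. Its rim must drive the stiff rubber collar all the way home against the backplate and press it there with at least 10 N, but never ram it with more than 50 N; then let go, and leave the other things on the counter alone.

Things in the scene. Friction and masses are not known exactly. Their poses are not given: they have to be found in the camera images.
- cup_center (a point): Centre, half-way along the axis, of a plain aluminium cylindrical cup: 60 mm outside diameter, 120 mm long, 54 mm inside, 5 mm closed base. Its z axis runs from base to mouth; its roll about z has no meaning. It starts lying in the cradle, mouth to the robot's right (roughly -y) and raised 12 degrees; its middle 60 mm is free for fingers on both sides and below.
- cradle: Fixed plywood cradle, foot 170 x 90 x 12 mm, two V blocks 84 mm apart under the cup and a low stop at the cup's base. Origin at the centre of the foot's underside, z up; the cup lies in its vertical xz plane, the mouth towards -x, its centre at the start about 62 mm above the origin.
- knob0: Black ball knob, 32 mm ball with an 18 mm thick brass neck reaching 20 mm from the ball's centre; 30 g. It starts loose inside the cup, nearest the base, and rolls easily. Origin at the ball's centre.
- knob1: Second ball knob, the same as knob0, in the middle of the cup.
- knob2: Third ball knob, the same as knob0, nearest the cup's mouth.
- bin: Fixed red open-topped stock bin, 170 (x) x 200 (y) x 75 mm high, 4 mm walls. Origin at the centre of its underside, z up.
- stand: Fixed white draining stand: foot 200 x 140 x 12 mm, sloping backplate 110 x 120 mm at its right end (as the robot sees it). Origin under the foot's centre. A black six-armed rubber collar (84 mm across, 12 mm thick) rides on the peg, parked 10 to 32 mm off the backplate; exactly where is not reported. It slides with about 6 N of friction; the cup's weight cannot move it. At the backplate it stops hard.
- peg_root (a point): Where the steel peg's axis leaves the backplate's face, 85 mm above the counter. Its z axis points along the peg from root to tip, to the robot's left (roughly +y) and up, 40 degrees above level; its x axis lies in the backplate's face, pointing down the slope and left; its y is level. A cup on the peg is fully home when its rim stands 12 mm from here along z, resting on the collar.
- peg_tip (a point): Rounded tip of the peg, same axes as peg_root and 105 mm from it along z. The peg is 42 mm in diameter, so the cup's inside goes over it with 6 mm to spare all round; a cup that sits askew in the grip rubs or jams on it. The cup's floor never reaches the tip.
- tape: Bystander: roll of blue tape lying flat, 100 mm across, 48 mm high; origin at the centre of its underside.
- jar: Bystander: closed white jar, 64 mm across, 90 mm high; origin at the centre of its underside.
- carton: Bystander: cardboard carton, 90 x 120 x 60 mm; origin at the centre of its underside.
- driver: Bystander: screwdriver lying on the counter.
- cup_mouth (a point): Centre of the cup's open mouth, in the plane of its rim, 60 mm from cup_center along +z; same axes.
- cup: The same cup; origin at the centre of the outside of its base (60 mm from cup_center along -z), axes as cup_center. 0.13 to 0.25 kg.
Not all that is in view belongs to the job. What is shaped like the cup but orange is not meant.

How it is judged:
On the way, in this order (a step that is already met when the one before it is completed fails the run):
1. the three knobs lie in the bin, tipped out of the cup, before the cup is hung on the peg (z of knob0 in the frame of bin between 0 and 0.07 m and x of knob0 in the frame of bin between -0.085 and 0.085 m and y of knob0 in the frame of bin between -0.1 and 0.1 m and z of knob1 in the frame of bin between 0 and 0.07 m and x of knob1 in the frame of bin between -0.085 and 0.085 m and y of knob1 in the frame of bin between -0.1 and 0.1 m and z of knob2 in the frame of bin between 0 and 0.07 m and x of knob2 in the frame of bin between -0.085 and 0.085 m and y of knob2 in the frame of bin between -0.1 and 0.1 m and distance between cup_center and peg_root above 0.1 m), for 0.1 s.
2. the cup, on the peg with the collar home, is pressed on with at least 10 N (z of cup_center in the frame of peg_root between 0.066 and 0.077 m and distance between cup_mouth and peg_root below 0.03 m and contact force between cup and stand above 10 N), for 0.1 s.
At the end, for the whole second after the job is handed in: All knobs lie in the bin below its rim; the cup hangs mouth-down on the peg, axis within 0.2 rad of the peg's, centre within 18 mm of its axis and 66 to 77 mm from peg_root along it (72 is home), mouth within 30 mm of peg_root; released, at rest (z of knob0 in the frame of bin between 0 and 0.07 m and x of knob0 in the frame of bin between -0.085 and 0.085 m and y of knob0 in the frame of bin between -0.1 and 0.1 m and z of knob1 in the frame of bin between 0 and 0.07 m and x of knob1 in the frame of bin between -0.085 and 0.085 m and y of knob1 in the frame of bin between -0.1 and 0.1 m and z of knob2 in the frame of bin between 0 and 0.07 m and x of knob2 in the frame of bin between -0.085 and 0.085 m and y of knob2 in the frame of bin between -0.1 and 0.1 m and distance between cup_mouth and peg_root below 0.03 m and angle between the z axis of cup_center and the z axis of peg_root, either way round below 0.2 rad and z of cup_center in the frame of peg_root between 0.066 and 0.077 m and x of cup_center in the frame of peg_root between -0.018 and 0.018 m and y of cup_center in the frame of peg_root between -0.018 and 0.018 m and linear speed of cup below 0.02 m/s and contact force between cup and the fingers below 0.1 N); the robot touches nothing.
It fails at once if the tape is pushed more than 40 mm from its place (distance of tape from where it was at the start of the episode above 0.04 m).
It fails at once if the jar is pushed more than 40 mm from its place (distance of jar from where it was at the start of the episode above 0.04 m).
It fails at once if the carton is pushed more than 40 mm from its place (distance of carton from where it was at the start of the episode above 0.04 m).
It fails at once if the driver is pushed more than 40 mm from its place (distance of driver from where it was at the start of the episode above 0.04 m).
It fails at once if the cup is rammed onto the stand with more than 50 N (contact force between cup and stand above 50 N).
It also fails if it takes over 72 s, if anything falls off the work surface, if the arm or the gripper's body presses on something with over 40 N, if the wrist force passes 120 N, or if a joint passes its speed limit or range.

## Working session

There is one attempt and no reset: what is moved stays moved. The work goes in short steps, each a Python script; the robot and the scene stay as the last script left them, time stands still between calls to the robot, and variables do not carry over. Pictures are saved under pics/ and viewed, about 8 in all and at most 12, crops included, and the job is handed in when it is done.

```bash
ls; mkdir -p pics
cat > h.py <<'E'
import numpy as np, cv2, pickle
from workcell import robot
from scipy.spatial.transform import Rotation as Ro
def cloud(f):
    h,w=f["depth"].shape; K=np.array(f["camera_matrix"]); 
    u,v=np.meshgrid(np.arange(w),np.arange(h))
    p=cv2.undistortPoints(np.stack([u,v],-1).reshape(-1,1,2).astype(float),K,np.array(f["distortion"])).reshape(h,w,2)
    X=np.dstack([p,np.ones((h,w))])*f["depth"][...,None]
    if "R" in f: return (X-np.array(f["t"]))@np.array(f["R"])
    H=np.array(f["hand_eye"]); X=X@H[:3,:3].T+H[:3,3]
    return X@Ro.from_euler("xyz",f["rot"]).as_matrix().T+f["pos"]
def grab(n):
    pos,rot=np.array(robot.current_position()),robot.current_ee_rot()
    f=dict(robot.grab_frame(n)); f["pos"]=pos; f["rot"]=rot; return f
def save(f,n): cv2.imwrite(f"pics/{n}.png",f["pixels"][...,::-1])
E
python3 - <<'E'
from h import *
for n in("scene","side"):
    f=grab(n); pickle.dump(f,open(n+".pkl","wb")); save(f,n)
    print(n, -np.array(f["R"]).T@f["t"], (f["depth"]>0).mean())
print(robot.current_ee_rot(), robot.current_time(), robot.current_gripper_width())
a=np.vstack([cv2.imread("pics/scene.png"),])
E
```

```text
pics
scene [1.1526043  0.5683822  1.30554671] 0.9958343505859375
side [ 0.25320403 -1.31679754  1.10420527] 0.9959462483723959
[-3.14051226e+00 -1.01756466e-04  4.43828858e-01] 0.1 0.08539396140504352
```

View pics/scene.png

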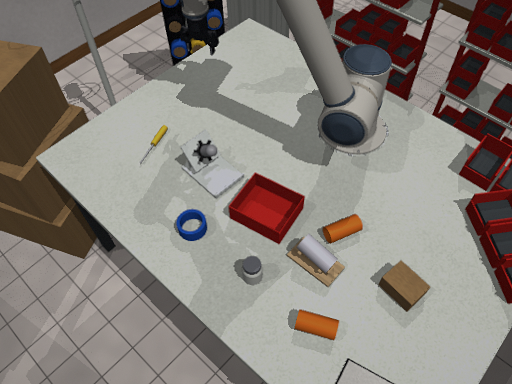

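View pics/side.png

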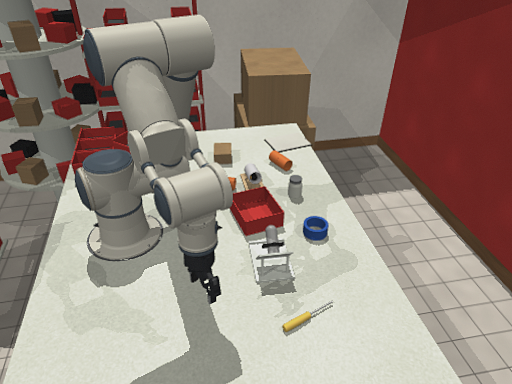

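The scene view shows the cup in its cradle at (317,253), the bin at (267,208), the stand at (210,165), the tape at (191,225) and the jar at (251,269). In the side view the peg points up at (270,237) and the cup mouth is at (253,175). Next I'll measure poses from the point clouds.

```bash
cat > m.py <<'E'
from h import *
P=[];C=[]
for n in("scene","side"):
    f=pickle.load(open(n+".pkl","rb")); X=cloud(f)
    hsv=cv2.cvtColor(f["pixels"],cv2.COLOR_RGB2HSV)
    P.append(X);C.append(hsv)
    H,S,V=[hsv[...,i].astype(int) for i in range(3)]
    on=(abs(X[...,0]-.55)<.4)&(abs(X[...,1])<.6)&(X[...,2]>-.01)&(X[...,2]<.35)
    t=(abs(X[...,0]-.55)<.4)&(abs(X[...,1])<.6)&(abs(X[...,2])<.006); print(n,"table z",np.median(X[t][:,2]))
    red=on&((H<5)|(H>174))&(S>150)&(X[...,2]>.06)&(X[...,2]<.09)
    q=X[red]; r=cv2.minAreaRect(q[:,:2].astype(np.float32)); print("bin rim",r,len(q),np.median(q[:,2]))
    wood=on&(H>8)&(H<22)&(S>60)&(S<170)&(X[...,2]>.006)&(X[...,2]<.05)
    k,lab,st,ce=cv2.connectedComponentsWithStats(wood.astype(np.uint8))
    for i in range(1,k):
        if st[i,4]>25:
            q=X[lab==i]; print("wood",st[i],cv2.minAreaRect(q[:,:2].astype(np.float32)),q[:,2].max())
    hi=(on&(X[...,2]>.006)&(S<70)).astype(np.uint8)
    k,lab,st,ce=cv2.connectedComponentsWithStats(hi)
    for i in range(1,k):
        if st[i,4]>40: q=X[lab==i]; print("grey",st[i],q.mean(0).round(3),q.min(0).round(3),q.max(0).round(3))
    for nm,m in(("blue",(H>105)&(H<130)&(S>120)),("orange",(H>5)&(H<16)&(S>190)),("yellow",(H>18)&(H<32)&(S>150))):
        q=X[on&m&(X[...,2]>.004)]; 
        if len(q): print(nm,len(q),q.min(0).round(3),q.max(0).round(3))
E
python3 m.py
```

```text
scene table z 0.001496039545998027
bin rim ((0.5308817028999329, 0.013204216957092285), (0.1745670735836029, 0.2007451057434082), 10.730379104614258) 514 0.07064216209258424
wood [287 237  58  50 718] ((0.567171037197113, 0.25736862421035767), (0.09174413233995438, 0.1718405783176422), 1.8208707571029663) 0.04659153864484587
wood [379 279  50  32 267] ((0.4919833540916443, 0.5363196730613708), (0.06880731880664825, 0.14473657310009003), 26.630481719970703) 0.049950140880705395
grey [186  30  33  26 245] [ 0.26  -0.532  0.318] [ 0.224 -0.599  0.248] [ 0.303 -0.493  0.35 ]
grey [ 318   89   57   59 1183] [0.222 0.1   0.299] [ 0.151 -0.003  0.172] [0.279 0.171 0.35 ]
grey [321  95  18  10  58] [0.251 0.027 0.341] [ 0.24  -0.011  0.32 ] [0.256 0.056 0.349]
grey [ 181  130   64   68 2168] [ 0.54  -0.259  0.051] [ 0.408 -0.441  0.006] [ 0.609 -0.149  0.167]
grey [297 233  41  40 768] [0.574 0.261 0.083] [0.5   0.171 0.007] [0.597 0.322 0.111]
grey [240 255  24  30 508] [0.747 0.147 0.069] [0.673 0.08  0.006] [0.773 0.172 0.099]
grey [337 360  36  24 472] [0.771 0.563 0.01 ] [0.729 0.526 0.
[... 691 characters left out ...]
 22 502] [ 0.218 -0.007  0.292] [ 0.154 -0.034  0.258] [0.281 0.059 0.341]
grey [245 163  18  21 243] [0.569 0.237 0.067] [0.541 0.189 0.009] [0.607 0.322 0.1  ]
grey [287 175  16  22 275] [0.739 0.12  0.055] [0.707 0.098 0.006] [0.775 0.163 0.093]
grey [ 249  225   46   58 1609] [ 0.53  -0.288  0.048] [ 0.462 -0.366  0.006] [ 0.612 -0.083  0.162]
grey [187 268  18  18 167] [ 0.255 -0.558  0.298] [ 0.234 -0.6    0.242] [ 0.275 -0.52   0.349]
grey [311 301  22  13  47] [ 0.648 -0.511  0.014] [ 0.608 -0.528  0.008] [ 0.693 -0.494  0.018]
blue 437 [ 0.561 -0.19   0.004] [0.799 0.225 0.068]
orange 39 [0.457 0.201 0.007] [0.789 0.438 0.062]
yellow 171 [ 0.505 -0.575  0.008] [ 0.601 -0.528  0.028]
```

```bash
cat >> h.py <<'E'
def ori(z,y):
    "rpy with tool z along z and jaw axis y"
    z=np.array(z,float); z/=np.linalg.norm(z); y=np.array(y,float); y-=z*(y@z); y/=np.linalg.norm(y)
    return Ro.from_matrix(np.column_stack([np.cross(y,z),y,z])).as_euler("xyz")
E
python3 - <<'E'
from h import *
s,c=np.sin(.6),np.cos(.6)
f=grab("wrist"); print(np.array(f["hand_eye"]).round(3))
for nm,p,a in(("stand",(.53,-.05,.38),-.6),("cup",(.57,.4,.38),-.5),("pick",(.57,.25,.05),-.56),("dump",(.53,.0,.1),.8),("hang",(.53,-.24,.13),.35)):
    for sg in(1,-1):
        q=robot.inverse_kinematics(p,ori((0,np.sin(a),-np.cos(a)),(sg,0,0))); print(nm,sg,None if q is None else np.round(q,2))
f=pickle.load(open("scene.pkl","rb"));X=cloud(f);H,S,V=cv2.split(cv2.cvtColor(f["pixels"],cv2.COLOR_RGB2HSV))
m=(H>5)&(H<16)&(S>190)&(X[...,2]>.004)&(X[...,2]<.1)&(X[...,0]<.62)&(X[...,1]<.4); q=X[m]; print("decoy",q.min(0),q.max(0))
E
```

```text
[[-0.    -0.953 -0.303  0.079]
 [ 1.    -0.     0.     0.   ]
 [-0.    -0.303  0.953 -0.142]
 [ 0.     0.     0.     1.   ]]
stand 1 [ 0.15  0.31  1.4  -0.59  1.54  0.2 ]
stand -1 [ 0.15  0.31  1.4  -0.59  1.54 -2.94]
cup 1 [ 0.7   0.73  0.62 -0.44  2.09  0.54]
cup -1 [ 0.7   0.73  0.62 -0.44  2.09 -2.6 ]
pick 1 [ 0.56  0.86  1.29 -0.48  1.34  0.76]
pick -1 [ 0.56  0.86  1.29 -0.48  1.34 -2.38]
dump 1 [-0.53  0.74  1.65  0.7   1.3  -0.92]
dump -1 [-0.53  0.74  1.65  0.7   1.3   2.23]
hang 1 [-0.68  0.64  1.44  0.28  1.3  -0.79]
hang -1 [-0.68  0.64  1.44  0.28  1.3   2.35]
decoy [-0.93764077  0.04184817  0.00414729] [0.48584314 0.30376401 0.08977873]
```

Run:
```python
from h import *
for n,p,a in(("w_stand",(.53,-.05,.38),-.6),("w_cup",(.57,.32,.25),-.2)):
    robot.movep(p,ori((0,np.sin(a),-np.cos(a)),(1,0,0))); f=grab("wrist"); pickle.dump(f,open(n+".pkl","wb")); save(f,n); print(robot.current_time())
cv2.imwrite("pics/w.png",cv2.resize(np.hstack([cv2.imread("pics/w_stand.png"),cv2.imread("pics/w_cup.png")]),(800,300)))
```

```text
2.3667
3.8583
```

View pics/w.png

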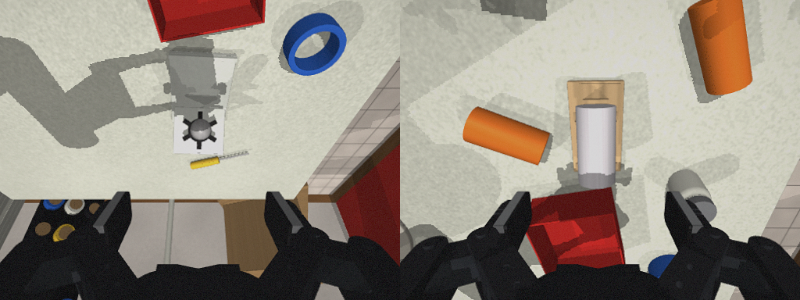

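The left half shows the peg tip, seen nearly end-on, at (200,128) with the black collar around it. The right half shows the cup at (596,145) with its mouth toward the bin. Next I'll fit the cylinder and plane to the depth points.

```bash
cat > fit.py <<'E'
from h import *
from scipy.optimize import least_squares
def cyl(q,c0,d0,r,free=True):
    "axis: point c, yaw, elevation; robust fit with known radius"
    def ax(v): return np.array([np.cos(v[4])*np.cos(v[3]),np.cos(v[4])*np.sin(v[3]),np.sin(v[4])])
    y0=np.arctan2(d0[1],d0[0]); e0=np.arcsin(d0[2]/np.linalg.norm(d0))
    g=lambda v:np.append(np.linalg.norm(np.cross(q-v[:3],ax(v)),axis=1)-r,(v[:3]-c0)@ax(v))
    s=least_squares(g,[*c0,y0,e0],loss="soft_l1",f_scale=.002); v=s.x
    return v[:3],ax(v),np.degrees(v[3:]),np.median(abs(s.fun[:-1]))
if __name__=="__main__":
  for n in("w_cup","scene","side"):
    f=pickle.load(open(n+".pkl","rb"));X=cloud(f);H,S,V=cv2.split(cv2.cvtColor(f["pixels"],cv2.COLOR_RGB2HSV))
    m=(S<60)&(X[...,2]>.06)&(X[...,2]<.13)&(abs(X[...,0]-.57)<.06)&(abs(X[...,1]-.255)<.09)
    q=X[m]; c,d,a,e=cyl(q,np.array([.57,.255,.062]),np.array([0,-.978,.208]),.03)
    t=(q-c)@d; print("cup",n,len(q),c.round(4),d.round(3),a.round(1),e.round(4),"axial",np.percentile(t,[1,50,99]).round(4))
    m=(H>8)&(H<22)&(S>60)&(S<190)&(X[...,2]>.004)&(X[...,2]<.02)&(abs(X[...,0]-.57)<.1)&(abs(X[...,1]-.257)<.13)
    if m.sum()>50: print(" cradle",m.sum(),cv2.minAreaRect(X[m][:,:2].astype(np.float32)),X[m][:,2].mean())
  for n in("w_stand","scene","side"):
    f=pickle.load(open(n+".pkl","rb"));X=cloud(f);H,S,V=cv2.split(cv2.cvtColor(f["pixels"],cv2.COLOR_RGB2HSV))
    on=(abs(X[...,0]-.54)<.12)&(X[...,1]<-.1)&(X[...,1]>-.48)&(X[...,2]<.2)
    tb=X[(abs(X[...,2])<.006)&(abs(X[...,0]-.55)<.25)&(abs(X[...,1]+.3)<.2)]
    ft=X[on&(X[...,2]>.008)&(X[...,2]<.017)]; print(n,"table",np.median(tb[:,2]),"foot",len(ft),cv2.minAreaRect(ft[:,:2].astype(np.float32)))
    hi=on&(X[...,2]>.03)
    print("  V of high pts",np.percentile(V[hi],[5,25,50,75,95]),np.percentile(S[hi],[5,50,95]))
    for nm,mm in(("dark",hi&(V<60)),("mid",hi&(V>=60)&(V<170)),("white",hi&(V>=170))):
        q=X[mm]
        if len(q)>5: print("  ",nm,len(q),np.percentile(q,3,axis=0).round(3),q.mean(0).round(3),np.percentile(q,97,axis=0).round(3))
    if n=="w_stand": cv2.imwrite("pics/ws_crop.png",cv2.resize(f["pixels"][120:225,190:320,::-1],None,fx=5,fy=5,interpolation=2))
    if n=="side": cv2.imwrite("pics/ss_crop.png",cv2.resize(f["pixels"][215:290,235:310,::-1],None,fx=7,fy=7,interpolation=2))
a,b=[cv2.resize(cv2.imread(f"pics/{x}_crop.png"),(400,360)) for x in("ws","ss")]; cv2.imwrite("pics/crops.png",np.hstack([a,b]))
E
python3 fit.py
```

```text
cup w_cup 5019 [0.5695 0.2549 0.0614] [ 0.012 -0.978  0.21 ] [-89.3  12.1] 0.0004 axial [-0.0622 -0.0077  0.0561]
 cradle 2986 ((0.5471398234367371, 0.2573642134666443), (0.13307420909404755, 0.1694766879081726), 0.871991753578186) 0.011185226176442995
cup scene 718 [0.5649 0.2553 0.0639] [ 0.015 -0.978  0.207] [-89.1  12. ] 0.0014 axial [-0.0607 -0.0004  0.0582]
 cradle 680 ((0.5427513122558594, 0.2568616271018982), (0.1394323855638504, 0.17147193849086761), 0.7550841569900513) 0.013282590677717266
cup side 151 [0.5703 0.2541 0.0577] [-0.005 -0.978  0.21 ] [-90.3  12.1] 0.0012 axial [-0.0586  0.0222  0.0655]
 cradle 115 ((0.5514093041419983, 0.2629072666168213), (0.1360526829957962, 0.13932834565639496), 79.07738494873047) 0.009295678762634207
w_stand table -0.0007287315783816029 foot 5048 ((0.5359535813331604, -0.2555084526538849), (0.19752679765224457, 0.1414821445941925), 87.20455932617188)
  V of high pts [ 38. 126. 193. 218. 220.] [ 1.  6. 19.]
   dark 343 [ 0.501 -0.303  0.081] [ 0.531 -0.279  0.111] [ 0.568 -0.253  0.137]
   mid 1379 [ 0.481 -0.312  0.043] [ 0.529 -0.266  0.0
[... 311 characters left out ...]
. 16.]
   dark 119 [ 0.504 -0.306  0.08 ] [ 0.543 -0.28   0.112] [ 0.565 -0.252  0.141]
   mid 385 [ 0.481 -0.341  0.047] [ 0.54  -0.279  0.109] [ 0.587 -0.227  0.162]
   white 374 [ 0.472 -0.342  0.048] [ 0.54  -0.318  0.099] [ 0.584 -0.277  0.128]
side table -0.001730536339116684 foot 753 ((0.5381161570549011, -0.23324161767959595), (0.26286062598228455, 0.14530478417873383), 88.54167175292969)
  V of high pts [ 26. 101. 128. 150. 201.] [  4.  10. 178.]
   dark 63 [ 0.498 -0.314  0.11 ] [ 0.529 -0.3    0.121] [ 0.565 -0.288  0.135]
   mid 489 [ 0.474 -0.35   0.038] [ 0.529 -0.284  0.105] [ 0.579 -0.102  0.154]
   white 91 [ 0.479 -0.352  0.041] [ 0.534 -0.329  0.112] [ 0.591 -0.247  0.157]
```

View pics/crops.png

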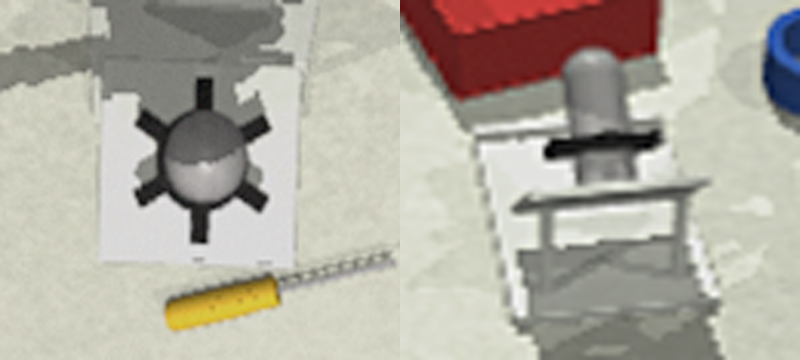

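The crops show the peg with the collar part-way along it (left (200,160), right (605,143)), and the backplate is clear. Next I'll fit the plane and the peg axis.

```bash
cat > peg.py <<'E'
from fit import *
for n in("w_stand","scene","side"):
    f=pickle.load(open(n+".pkl","rb"));X=cloud(f)
    on=(abs(X[...,0]-.54)<.1)&(X[...,1]<-.1)&(X[...,1]>-.42)&(X[...,2]<.2)&(X[...,2]>.02); q=X[on]
    d=np.array([.049*.766,.999*.766,.643]); root=np.array([.533,-.327,.085])
    for it in range(4):
        s=(q-root)@d; rad=np.linalg.norm(np.cross(q-root,d),axis=1)
        pl=q[(abs(s)<.012/(it+1)+.003)&(rad>.03)&(rad<.075)]
        if n!="side" and len(pl)>100:
            u,_,vt=np.linalg.svd(pl-pl.mean(0)); nn=vt[2]*np.sign(vt[2]@d); root=root+d*((pl.mean(0)-root)@nn)/(d@nn)
        else: nn=d*np.nan
        pg=q[(s>.035)&(s<.09)&(rad<.03)]
        c,dd,a,e=cyl(pg,root+.06*d,d,.021)
        d=dd; root=c-.06*d if it==0 else c+d*((root-c)@d)
        if n!="side" and len(pl)>100: root=root+d*((pl.mean(0)-root)@nn)/(d@nn)
    s=(q-root)@d; rad=np.linalg.norm(np.cross(q-root,d),axis=1)
    co=s[(rad>.03)&(rad<.041)&(s>.008)&(s<.06)]
    c2=c+d*(.085-c[2])/d[2]
    print(n,"axis",d.round(3),a.round(1),"plane n",nn.round(3),"root",root.round(4),"axis@z.085",c2.round(4),len(pg),len(pl),e.round(4),"tip s",np.percentile(s[rad<.02],99).round(4),"collar top",np.percentile(co,[50,90]).round(4) if len(co) else None)
E
python3 peg.py
```

```text
w_stand axis [ 0.988 -0.105  0.115] [-6.1  6.6] plane n [ 0.956 -0.179  0.232] root [ 0.4902 -0.3123  0.1189] axis@z.085 [ 0.1995 -0.2813  0.085 ] 510 171 0.0014 tip s 0.0948 collar top [0.0163 0.0238]
scene axis [0.006 0.785 0.62 ] [89.6 38.3] plane n [0.026 0.782 0.622] root [ 0.5322 -0.3106  0.0894] axis@z.085 [ 0.5322 -0.3161  0.085 ] 125 451 0.0014 tip s 0.1079 collar top [0.0366 0.0427]
side axis [0.048 0.816 0.576] [86.6 35.2] plane n [nan nan nan] root [ 0.5336 -0.324   0.0795] axis@z.085 [ 0.5341 -0.3162  0.085 ] 179 101 0.002 tip s 0.1132 collar top [0.0414 0.0482]
```

```bash
cat > peg2.py <<'E'
from fit import *
foots={"w_stand":87.2}
for n in("w_stand","scene","side"):
    f=pickle.load(open(n+".pkl","rb"));X=cloud(f)
    on=(abs(X[...,0]-.54)<.1)&(X[...,1]<-.1)&(X[...,1]>-.42)&(X[...,2]<.2)&(X[...,2]>.02); q=X[on]
    def fr(v): 
        y,e=v[2],np.radians(40); return np.array([v[0],v[1],.085+v[3]]),np.array([np.cos(e)*np.cos(y),np.cos(e)*np.sin(y),np.sin(e)])
    v=np.array([.533,-.32,np.radians(87.2),0])
    for it in range(6):
        r,d=fr(v); s=(q-r)@d; rad=np.linalg.norm(np.cross(q-r,d),axis=1); w=.012 if it<2 else .005
        A=q[(abs(s)<w)&(rad>.03)&(rad<.07)]; B=q[(s>.045)&(s<.088)&(abs(rad-.021)<w)]
        T=q[(s>.09)&(rad<.012)]
        def g(v):
            r,d=fr(v); return np.concatenate([(A-r)@d/np.sqrt(len(A)+1),(np.linalg.norm(np.cross(B-r,d),axis=1)-.021)/np.sqrt(len(B)+1),[v[3]*.5]])
        v=least_squares(g,v,loss="soft_l1",f_scale=.0005).x
    r,d=fr(v); s=(q-r)@d; R=np.linalg.norm(np.cross(q-r,d),axis=1); co=s[(R>.028)&(R<.041)&(s>.012)&(s<.06)]
    print(n,r.round(4),d.round(3),np.degrees(v[2]).round(1),len(A),len(B),"res",np.median(abs((A-r)@d)).round(4),np.median(abs(np.linalg.norm(np.cross(B-r,d),axis=1)-.021)).round(4),"tip",np.percentile(s[R<.008],50) if (R<.008).any() else None,"collar",np.percentile(co,[25,50,90]).round(4))
E
python3 peg2.py
```

```text
w_stand [ 0.534  -0.3078  0.0842] [0.041 0.765 0.643] 87.0 2556 34 res 0.0007 0.0001 tip 0.10414889185938858 collar [0.0376 0.0381 0.0393]
scene [ 0.5302 -0.3088  0.0873] [0.036 0.765 0.643] 87.3 417 64 res 0.002 0.0008 tip 0.10419965968512396 collar [0.0342 0.037  0.0432]
side [ 0.5338 -0.3154  0.0791] [0.049 0.764 0.643] 86.3 115 125 res 0.0016 0.0013 tip None collar [0.0346 0.0377 0.0433]
```

```bash
cat >> h.py <<'E'
L,SW,K=np.radians(10),.024,.008
def dirv(yaw,el):
    y,e=np.radians([yaw,el]); return np.array([np.cos(e)*np.cos(y),np.cos(e)*np.sin(y),np.sin(e)])
def tool(c,yaw,el,back=0):
    "TCP pose that puts the gripped cup's centre at c, axis (base to mouth) at yaw/el degrees"
    d=dirv(yaw,el); y=np.radians(yaw); j=np.array([-np.sin(y),np.cos(y),0]); n=np.cross(j,d)
    z=np.cos(L)*n+np.sin(L)*d
    return np.array(c)-K*d+(SW-back)*z, ori(z,j)
def mouth(m,yaw,el): return tool(np.array(m)-.06*dirv(yaw,el),yaw,el)
B=np.array([.532,.011,0]); BM=B+[.0,.045,0]
POUR=[(.15,15),(.12,0),(.105,-12),(.10,-25),(.10,-40),(.10,-62)]
PR=np.array([.534,-.308,.085]); PY=87.1; PD=dirv(PY,40)
def peg(s,off=(0,0,0)): return tool(PR+s*PD+np.array(off),PY-180,-40)
def line(p,rate=.15,**k): return robot.move_linear(p[0],rate=rate,frame=p[1],**k)
CUP=(np.array([.5693,.257,.0615]),-89.2,12.1)
E
python3 - <<'E'
from h import *
chk=[tool(*CUP,back=.1),tool(*CUP)]+[mouth(BM+[0,0,z],-90,e) for z,e in POUR]+[peg(s) for s in(.25,.19,.12,.072)]
for p in chk:
    q=robot.inverse_kinematics(*p); print(p[0].round(3),None if q is None else np.round(q,2))
robot.movep(*tool(*CUP,back=.1)); line(tool(*CUP),.12)
robot.gripper_to(.05,strength=80); print(robot.current_gripper_width(),robot.current_time(),robot.current_ft_force())
p,o=tool(*CUP); robot.move_linear(p+[0,0,.03],rate=.08); line((tool(CUP[0]+[0,0,.12],-89.2,20)),.15)
print(robot.current_gripper_width(),robot.current_time(),robot.current_ft_force())
f=grab("scene"); pickle.dump(f,open("s2.pkl","wb")); g=grab("wrist"); pickle.dump(g,open("w2.pkl","wb"))
cv2.imwrite("pics/held.png",np.hstack([cv2.resize(f["pixels"][150:330,220:460,::-1],(480,360)),cv2.resize(g["pixels"][...,::-1],(320,360))]))
E
```

```text
[0.569 0.293 0.13 ] [ 0.55  0.73  1.25 -0.34  1.38  0.64]
[0.569 0.256 0.038] [ 0.51  0.82  1.37 -0.37  1.17  0.67]
[0.532 0.112 0.111] [ 0.34  0.63  1.59 -0.46  1.12  0.58]
[0.532 0.12  0.096] [ 0.22  0.58  1.65 -0.21  0.96  0.34]
[0.532 0.123 0.095] [0.1  0.56 1.69 0.04 0.89 0.07]
[0.532 0.124 0.106] [-0.04  0.55  1.72  0.33  0.91 -0.25]
[0.532 0.12  0.123] [-0.2   0.57  1.73  0.6   1.04 -0.57]
[0.532 0.107 0.145] [-0.4   0.69  1.71  0.85  1.32 -0.88]
[ 0.545 -0.099  0.23 ] [-0.56  0.5   1.47  0.45  1.46 -0.63]
[ 0.542 -0.145  0.191] [-0.63  0.57  1.46  0.44  1.43 -0.71]
[ 0.54  -0.198  0.146] [-0.7   0.66  1.43  0.42  1.41 -0.79]
[ 0.538 -0.235  0.116] [-0.74  0.72  1.39  0.4   1.4  -0.83]
0.059229587787021816 5.7833 [-12.76845452   6.59524111  18.64843219]
0.05861393597523797 7.0583 [ 1.01420928 -0.65349979 -2.13442245]
```

View pics/held.png

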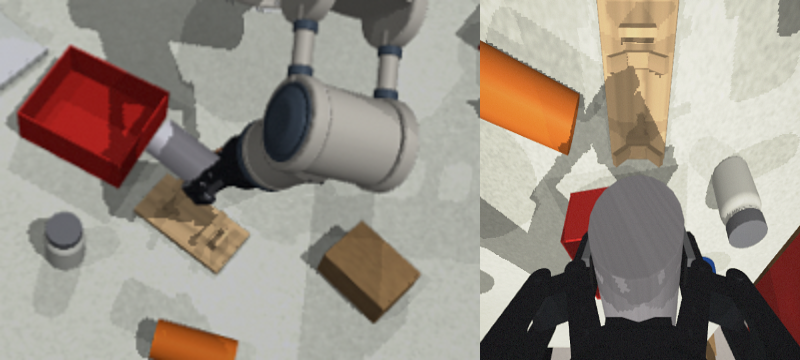

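The cup is held between the fingers, seen from the wrist at (637,245), and the cradle is empty. Now I'll check the cup's pose in the grip, then pour.

```bash
cat > inhand.py <<'E'
from fit import *
def inhand(f,c,yaw,el,show=True):
    "cup pose in hand from the wrist picture, against the nominal pose"
    X=cloud(f);H,S,V=cv2.split(cv2.cvtColor(f["pixels"],cv2.COLOR_RGB2HSV)); d=dirv(yaw,el); q=X.reshape(-1,3)
    t=(q-c)@d; r=np.linalg.norm(np.cross(q-c,d),axis=1); m=(abs(t)<.075)&(abs(r-.03)<.008)&(S.ravel()<45)&(V.ravel()>75)
    cc,dd,a,e=cyl(q[m],c,d,.03); j=np.array([-np.sin(np.radians(yaw)),np.cos(np.radians(yaw)),0]); n=np.cross(j,d)
    tt=(q[m]-cc)@dd; D=cc-c
    base=q[(np.linalg.norm(np.cross(q-cc,dd),axis=1)<.024)&(abs((q-cc)@dd+.06)<.02)]
    b=np.median((base-cc)@dd) if len(base)>20 else np.nan
    print("n",m.sum(),"off jaw/n mm",(D@j*1e3).round(1),(D@n*1e3).round(1),"yaw/el",a.round(2),"vs",yaw,el,"res",e.round(4),"axial",np.percentile(tt,[1,99]).round(4),"basepts",len(base),b)
    return cc,dd
if __name__=="__main__":
    inhand(pickle.load(open("w2.pkl","rb")),CUP[0]+[0,0,.12],-89.2,20)
E
python3 inhand.py
```

```text
n 14016 off jaw/n mm -0.1 -3.6 yaw/el [-89.32  22.27] vs -89.2 20 res 0.0022 axial [-0.0422  0.0082] basepts 2129 -0.04142185382385336
```

Run:
```python
from h import *
robot.movep(*mouth(BM+[0,0.02,.17],-90,18))
for (z,e),r in zip(POUR,(.1,.05,.04,.04,.05,.06)): line(mouth(BM+[0,0,z],-90,e),r); print(e,robot.current_time(),np.round(robot.current_ft_force(),2))
robot.hold(.8)
f=grab("scene"); pickle.dump(f,open("s3.pkl","wb")); g=grab("side"); print(robot.current_gripper_width())
cv2.imwrite("pics/pour.png",np.hstack([cv2.resize(f["pixels"][150:270,200:360,::-1],(480,360)),cv2.resize(g["pixels"][140:260,195:305,::-1],(320,360))]))
```

```text
15 8.15 [ 1.01  0.94 -2.51]
0 8.6333 [ 0.24 -0.63 -1.71]
-12 9.025 [ 0.47  0.18 -1.44]
-25 9.4417 [-1.04  0.51 -1.43]
-40 9.95 [-0.71 -0.4  -2.05]
-62 10.5333 [ 0.33 -0.22 -1.71]
0.05889378809360421
```

View pics/pour.png

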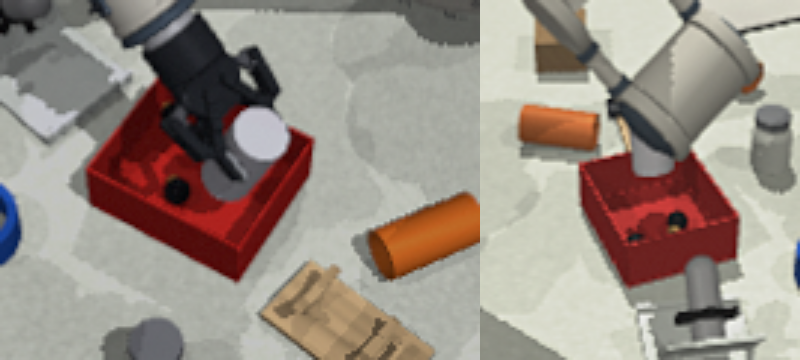

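Two knobs are clearly in the bin (scene (177,190), side (636,237) and (677,220)); the third may be hidden. I'll raise the cup, steepen it, and look again, and also recheck the cup's axial position in the grip.

Run:
```python
from inhand import *
line(mouth(BM+[0,0,.13],-90,-68),.08); robot.hold(.3)
m=mouth(BM+[0,-.02,.24],-90,-60); line(m,.2)
f=grab("scene"); g=grab("side"); w=grab("wrist"); pickle.dump((f,g,w),open("p4.pkl","wb")); print(robot.current_time(),robot.current_ft_force())
cc,dd=inhand(w,BM+[0,-.02,.24]-.06*dirv(-90,-60),-90,-60)
X=cloud(w).reshape(-1,3); t=(X-cc)@dd; r=np.linalg.norm(np.cross(X-cc,dd),axis=1)
print("cup hist",np.histogram(t[r<.034],np.arange(-.09,.1,.01)))
cc,dd=inhand(pickle.load(open("w2.pkl","rb")),CUP[0]+[0,0,.12],-89.2,20); 
X=cloud(pickle.load(open("w2.pkl","rb"))).reshape(-1,3); t=(X-cc)@dd; r=np.linalg.norm(np.cross(X-cc,dd),axis=1)
print("cup hist",np.histogram(t[r<.034],np.arange(-.09,.1,.01))[0])
for n,F in(("scene",f),("side",g)):
    X=cloud(F);H,S,V=cv2.split(cv2.cvtColor(F["pixels"],cv2.COLOR_RGB2HSV))
    m=(V<45)&(abs(X[...,0]-B[0])<.085)&(abs(X[...,1]-B[1])<.095)&(X[...,2]<.065)&(X[...,2]>-.01)
    k,l,st,ce=cv2.connectedComponentsWithStats(m.astype(np.uint8))
    for i in range(1,k):
        if st[i,4]>5: print(n,ce[i].round(),st[i,4],np.median(X[l==i],axis=0).round(3))
cv2.imwrite("pics/p4.png",np.hstack([cv2.resize(f["pixels"][150:270,200:360,::-1],(400,300)),cv2.resize(w["pixels"][...,::-1],(400,300))]))
```

```text
13.1417 [-1.08922287 -0.33052658 -1.40501978]
n 14079 off jaw/n mm -0.2 -4.3 yaw/el [-90.63 -56.67] vs -90 -60 res 0.0023 axial [-0.04    0.0088] basepts 878 -0.04081195566163277
cup hist (array([    0,     0,     0,     0,   979, 11623,  3258,  2571,  1752,
         403,   101,    39,     3,     0,     0,     0,     0,     0]), array([-9.00000000e-02, -8.00000000e-02, -7.00000000e-02, -6.00000000e-02,
       -5.00000000e-02, -4.00000000e-02, -3.00000000e-02, -2.00000000e-02,
       -1.00000000e-02, -4.16333634e-17,  1.00000000e-02,  2.00000000e-02,
        3.00000000e-02,  4.00000000e-02,  5.00000000e-02,  6.00000000e-02,
        7.00000000e-02,  8.00000000e-02,  9.00000000e-02]))
n 14016 off jaw/n mm -0.1 -3.6 yaw/el [-89.32  22.27] vs -89.2 20 res 0.0022 axial [-0.0422  0.0082] basepts 2129 -0.04142185382385336
cup hist [    0     0     0     0  2475 11753  2524  2302  1402   274    88    26
     1     0     0     0     0     0]
scene [260. 191.] 108 [ 0.492 -0.058  0.032]
scene [259. 213.] 52 [0.565 0.008 0.033]
side [262. 213.] 22 [ 0.561 -0.007  0.028]
side [248. 219.] 7 [ 0.493 -0.039  0.033]
```

View pics/p4.png

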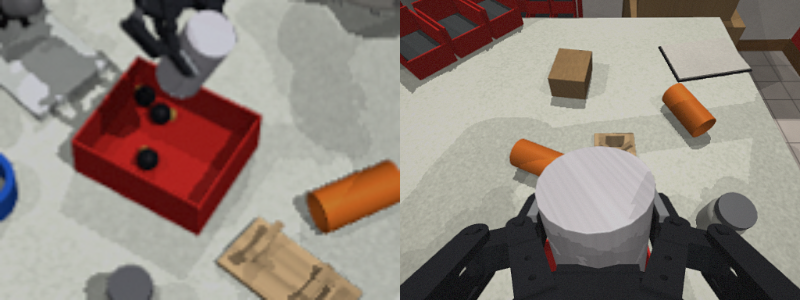

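All three knobs lie in the bin, at (146,95), (159,113) and (147,159). The cup's base disc is fully in view at (597,190) in the wrist picture, so I'll fit that disc for the true pose in the grip and cross-check it in the scene view.

```bash
cat > disc.py <<'E'
from fit import *
def disc(w,nb,d):
    "base disc: plane near nominal base nb, facing -d"
    X=cloud(w); H,S,V=cv2.split(cv2.cvtColor(w["pixels"],cv2.COLOR_RGB2HSV)); q=X.reshape(-1,3)
    q=q[(abs((q-nb)@d)<.03)&(np.linalg.norm(q-nb,axis=1)<.06)&(S.ravel()<45)&(V.ravel()>75)]
    h,b=np.histogram((q-nb)@d,60); s=b[h.argmax()]; n=d; c=nb+d*s; tol=.006
    for it in range(5):
        p=q[abs((q-c)@n)<tol]; c=p.mean(0); vt=np.linalg.svd(p-c,full_matrices=False)[2]; n=vt[2]*np.sign(vt[2]@d); tol=.003
    e1,e2=vt[0],vt[1]; (u,v),r=cv2.minEnclosingCircle(np.column_stack([(p-c)@e1,(p-c)@e2]).astype(np.float32))
    return c+u*e1+v*e2,n,r,len(p)
if __name__=="__main__":
    f,g,w=pickle.load(open("p4.pkl","rb")); d=dirv(-90,-60); nb=BM+[0,-.02,.24]-.12*d
    print("nominal base",nb,"tcp",w["pos"])
    c,n,r,k=disc(w,nb,d); j=np.array([1,0,0]); nn=np.cross(j,d); D=c-nb
    print("wrist disc",c.round(4),n.round(3),"el",np.degrees(np.arcsin(n[2])).round(1),"yaw",np.degrees(np.arctan2(n[1],n[0])).round(1),"r",round(r,4),k,"off d/j/n mm",(np.array([D@d,D@j,D@nn])*1e3).round(1))
    c,n,r,k=disc(f,nb,d); D=c-nb; print("scene disc",c.round(4),n.round(3),"el",np.degrees(np.arcsin(n[2])).round(1),r,k,(np.array([D@d,D@j,D@nn])*1e3).round(1))
    for nm,F in(("scene",f),("side",g)):
        X=cloud(F).reshape(-1,3); S=cv2.cvtColor(F["pixels"],cv2.COLOR_RGB2HSV)[...,1].ravel(); V=F["pixels"].max(-1).ravel()
        t=(X-nb)@d; R=np.linalg.norm(np.cross(X-nb,d),axis=1); q=X[(R<.036)&(t>-.03)&(t<.17)&(S<45)&(V>75)]
        t=(q-nb)@d; print(nm,len(q),"axial from nominal base",np.percentile(t,[0.5,2,98,99.5]).round(4))
        q=q[(t>.06)]; print(cyl(q,nb+.1*d,d,.03))
E
python3 disc.py
```

```text
nominal base [0.532      0.096      0.34392305] tcp [0.5314179  0.08854559 0.28192903]
wrist disc [0.5308 0.0777 0.3269] [ 0.051 -0.348 -0.936] el -69.4 yaw -81.7 r 0.0306 14026 off d/j/n mm [23.9 -1.2 -7.3]
scene disc [0.5327 0.0728 0.332 ] [ 0.067 -0.361 -0.93 ] el -68.5 0.03574805334210396 261 [ 21.9   0.7 -14.1]
scene 562 axial from nominal base [0.0147 0.0157 0.1286 0.1347]
(array([0.53158564, 0.04857863, 0.25633425]), array([ 0.03866138, -0.35154236, -0.93537333]), array([-83.72403505, -69.28854283]), np.float64(0.0006570666398969076))
side 275 axial from nominal base [0.0681 0.0692 0.1467 0.1487]
(array([0.53692609, 0.05014139, 0.25603609]), array([ 0.05134443, -0.35104068, -0.93495144]), array([-81.67872365, -69.22030088]), np.float64(0.0017330567502034447))
```

All the views agree: the cup shifted in the grip as the jaws closed. It is now held 32 mm from its base, leans about 9° more, and is tilted about 3° sideways. I'll grip harder, use the measured cup-in-tool transform, and re-measure just in front of the peg.

```bash
cat > hang.py <<'E'
from disc import *
def meas(w,nb,d):
    c,n,r,k=disc(w,nb,d); R=Ro.from_euler("xyz",w["rot"]).as_matrix()
    return R.T@(c-w["pos"]),R.T@n,c,n,r
def pose(s,bt,dt,off=(0,0,0)):
    "TCP pose putting cup centre at s along the peg, given base centre bt and axis dt in tool axes"
    d=-PD; j=np.array([PD[1],-PD[0],0]); j/=np.linalg.norm(j)
    jt=np.array([0,1.,0]); jt-=dt*(jt@dt); jt/=np.linalg.norm(jt)
    R=np.column_stack([j,np.cross(d,j),d])@np.column_stack([jt,np.cross(dt,jt),dt]).T
    return PR+s*PD+.06*PD+np.array(off)-R@bt, Ro.from_matrix(R).as_euler("xyz")
if __name__=="__main__":
    _,_,w=pickle.load(open("p4.pkl","rb")); d=dirv(-90,-60); bt,dt,*_=meas(w,BM+[0,-.02,.24]-.12*d,d)
    robot.gripper_to(.05,strength=120); print("w",robot.current_gripper_width(),"rot err",np.round(w["rot"]-np.array(mouth(BM,-90,-60)[1]),3))
    for s in(.24,.19): p=pose(s,bt,dt); print(p[0].round(3),np.round(robot.inverse_kinematics(*p),2)); line(p,.12)
    robot.hold(.3); F=[grab(n) for n in("wrist","scene","side")]; pickle.dump(F,open("p5.pkl","wb"))
    nb=PR+.25*PD; b2,d2,c,n,r=meas(F[0],nb,-PD); D=c-nb
    print("disc err along/jaw/n",(np.array([D@PD,D[0],D@np.cross([1,0,0],PD)])*1e3).round(1),"n",n.round(3),"want",(-PD).round(3),"r",r,robot.current_time(),robot.current_ft_force())
    pickle.dump((b2,d2),open("bt.pkl","wb")); print(bt,b2,dt,d2)
    for nm,G in zip(("scene","side"),F[1:]):
        X=cloud(G).reshape(-1,3); hs=cv2.cvtColor(G["pixels"],cv2.COLOR_RGB2HSV).reshape(-1,3)
        R=np.linalg.norm(np.cross(X-nb,PD),axis=1); t=(X-PR)@PD; ok=(R<.04)&(hs[:,1]<45)&(hs[:,2]>70)
        q=X[ok&(t>.135)&(t<.20)]; a=cyl(q,PR+.19*PD,-PD,.03); pg=X[ok&(R<.03)&(t>.05)&(t<.09)]
        print(nm,len(q),"cup at s=.19 offset from peg axis",((a[0]-PR-.19*PD)*1e3).round(1),a[1].round(3),a[3])
        if len(pg)>20:
            v=least_squares(lambda v:np.linalg.norm(np.cross(pg-PR-np.array([v[0],0,v[1]]),PD),axis=1)-.021,[0,0],loss="soft_l1",f_scale=.002).x; print("  peg axis offset x,z mm",v*1e3,len(pg))
    cv2.imwrite("pics/pre.png",np.hstack([cv2.resize(F[2]["pixels"][180:300,210:330,::-1],(400,400)),cv2.resize(F[1]["pixels"][100:220,150:270,::-1],(400,400))]))
E
python3 hang.py
```

```text
w 0.05827246848601285 rot err [-6.279e+00 -1.000e-03 -3.000e-03]
[ 0.544 -0.091  0.233] [-0.47  0.45  1.48  0.32  1.39 -0.46]
[ 0.542 -0.129  0.201] [-0.53  0.51  1.48  0.32  1.35 -0.53]
disc err along/jaw/n [ 0.6  1.4 15.3] n [-0.037 -0.762 -0.647] want [-0.039 -0.765 -0.643] r 0.04607463628053665 16.0833 [-0.91661222 -0.1420501  -2.24813357]
[ 0.02751662 -0.00078548 -0.03711657] [ 0.0226172   0.00092556 -0.05151008] [-0.94120939  0.05331418  0.33359028] [-0.93921084  0.0540065   0.33906681]
scene 32 cup at s=.19 offset from peg axis [-5.1  0.  -0.1] [ 0.006 -0.81  -0.587] 0.0007804596492116279
  peg axis offset x,z mm [-4.45409728  3.9388139 ] 32
side 290 cup at s=.19 offset from peg axis [ 2.2  1.  -1.4] [-0.029 -0.781 -0.624] 0.001321111495599282
  peg axis offset x,z mm [ 0.92157543 -1.24987439] 127
```

View pics/pre.png

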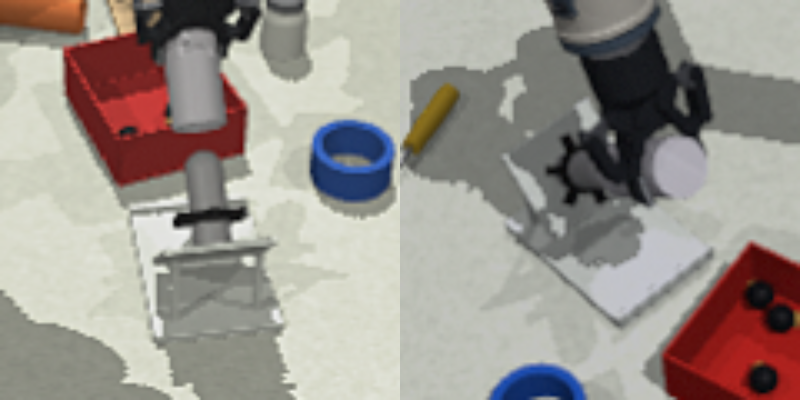

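The cup sits in front of the peg tip and lines up with it in both views (left picture: cup (197,80), tip (203,155)). The knobs are still in the bin. The disc normal agrees to 0.3°, but its centre fit was polluted by gripper points (radius 46 mm), so I'll refit it with a radius gate.

```bash
cat > ref.py <<'E'
from hang import *
def centre(w,nb,d):
    X=cloud(w); H,S,V=cv2.split(cv2.cvtColor(w["pixels"],cv2.COLOR_RGB2HSV)); 
    j=np.cross([0,0,1.],d); j/=np.linalg.norm(j); k=np.cross(j,d); D=X-nb
    m=((abs(D@d)<.005)&(np.linalg.norm(D,axis=-1)<.042)&(S<45)&(V>90)).astype(np.uint8)
    m=cv2.morphologyEx(m,cv2.MORPH_OPEN,np.ones((9,9))); _,l,st,_=cv2.connectedComponentsWithStats(m); i=st[1:,4].argmax()+1
    q=D[l==i]; a,b=q@j,q@k
    (u,v),(A,Bb),_=cv2.fitEllipse(max(cv2.findContours((l==i).astype(np.uint8),0,1)[0],key=len))
    h=cv2.convexHull(np.column_stack([a,b]).astype(np.float32))[:,0]
    s=least_squares(lambda p:np.hypot(h[:,0]-p[0],h[:,1]-p[1])-.03,[0,0],loss="soft_l1",f_scale=.001).x
    print("disc j,n offset mm",(s*1e3).round(1),"extent j",np.percentile(a,[.5,99.5]).round(4),"n",np.percentile(b,[.5,99.5]).round(4),"depth",np.median(q@d),len(q))
if __name__=="__main__":
    F=pickle.load(open("p5.pkl","rb")); centre(F[0],PR+.25*PD,-PD)
    _,_,w=pickle.load(open("p4.pkl","rb")); d=dirv(-90,-60); b=meas(w,BM+[0,-.02,.24]-.12*d,d); centre(w,b[2],b[3])
E
python3 ref.py
```

```text
disc j,n offset mm [ 0.2 -0. ] extent j [-0.0281  0.0285] n [-0.0295  0.0273] depth -0.0006960708979521508 14630
disc j,n offset mm [ 0.1 -0.3] extent j [-0.0283  0.0278] n [-0.0298  0.0273] depth 9.3794257751939e-06 14486
```

Run:
```python
from hang import *
_,_,w=pickle.load(open("p4.pkl","rb")); d=dirv(-90,-60); bt,dt,*_=meas(w,BM+[0,-.02,.24]-.12*d,d); pickle.dump((bt,dt),open("bt.pkl","wb"))
f0=np.array(robot.current_ft_force())
for s in(.165,.145,.125,.108):
    hit=line(pose(s,bt,dt),.05,until_force=6); F=np.array(robot.current_ft_force())-f0
    print(s,hit,"axial",(F@PD).round(1),F.round(1),(np.array(robot.current_position())-pose(s,bt,dt)[0]).round(4)); 
    if hit: break
print(robot.current_time())
```

```text
0.165 False axial 1.1 [1.  0.4 1.1] [-0.     -0.0001 -0.0001]
0.145 False axial 1.1 [1.4 0.4 1.2] [-0.0001 -0.0001 -0.0001]
0.125 False axial 1.2 [1.2 0.2 1.6] [-0.0001 -0.0001 -0.0002]
0.108 False axial 0.6 [ 0.6 -0.2  1. ] [-0.0001 -0.0001 -0.0002]
18.325
```

Entry was clean, with no rubbing. Now I'll push the collar home in small guarded steps.

Run:
```python
from hang import *
bt,dt=pickle.load(open("bt.pkl","rb")); f0=np.array([-.9,-.1,-2.2]); s=.108
while s>.060:
    s-=.003 if s>.079 else .0007
    hit=line(pose(s,bt,dt),.02 if s>.079 else .008,until_force=14); F=np.array(robot.current_ft_force())-f0; a=F@PD
    print(round(s,4),hit,a.round(1),np.linalg.norm(F-a*PD).round(1),((np.array(robot.current_position())-pose(s,bt,dt)[0])@PD).round(4))
    if a>22: break
robot.hold(.3); F=np.array(robot.current_ft_force())-f0; print("hold",F@PD,robot.current_time(),robot.current_gripper_width())
F=[grab(n) for n in("wrist","scene","side")]; pickle.dump(F,open("p6.pkl","wb"))
from ref import centre
b=F[0]["pos"]+Ro.from_euler("xyz",F[0]["rot"]).as_matrix()@bt; print("base s expected",(b-PR)@PD)
c,n,*_=disc(F[0],b,-PD); print("disc plane s at axis",((c-PR)@n/(-PD@n)*-1).round(4) if 0 else ((c-PR)@PD).round(4),n.round(3)); centre(F[0],c-PD*((c-b)@PD)*0+(b-c)-((b-c)@PD)*PD,-PD)
```

```text
0.105 False 0.6 0.6 0.0
0.102 False 1.0 0.8 -0.0001
0.099 False 0.5 1.4 -0.0001
0.096 False 3.6 1.6 0.0
0.093 False 3.6 2.4 -0.0001
0.09 False 1.8 1.6 -0.0003
0.087 False 2.6 1.5 -0.0003
0.084 False 3.0 2.1 -0.0003
0.081 False 2.6 2.4 -0.0002
0.078 False 4.5 1.4 -0.0001
0.0773 False 5.2 2.0 -0.0
0.0766 False 5.2 2.6 -0.0
0.0759 False 5.7 1.4 -0.0001
0.0752 False 4.8 1.5 -0.0001
0.0745 False 5.8 1.4 -0.0
0.0738 False 4.0 1.8 -0.0001
0.0731 False 5.6 2.4 -0.0001
0.0724 False 5.3 1.4 -0.0001
0.0717 False 5.6 1.7 -0.0001
0.071 False 10.1 2.4 0.0003
0.0703 False 15.3 3.1 0.001
0.0696 False 22.1 5.0 0.0016
hold 21.955712085983077 24.85 0.058414994623032165
base s expected 0.13115772444776666
disc plane s at axis 0.1314 [-0.038 -0.763 -0.645]
disc j,n offset mm [0.1 0.2] extent j [-0.0281  0.0279] n [-0.0292  0.028 ] depth -7.107817086094953e-05 14274
```

The collar is home: a hard stop at s ≈ 71 mm with 22 N held, and the cup hasn't slipped in the grip. Now I'll ease off the load, release, retreat and check.

Run:
```python
from hang import *
bt,dt=pickle.load(open("bt.pkl","rb")); f0=np.array([-.9,-.1,-2.2])
line(pose(.0708,bt,dt),.01); print((np.array(robot.current_ft_force())-f0)@PD)
robot.gripper_to(.085); print(robot.current_gripper_width(),robot.current_ft_force())
z=Ro.from_euler("xyz",robot.current_ee_rot()).as_matrix()[:,2]
print(robot.move_linear(np.array(robot.current_position())-.15*z,rate=.08,until_force=8),robot.current_ft_force())
robot.hold(.5); F=[grab(n) for n in("wrist","scene","side")]; pickle.dump(F,open("p7.pkl","wb")); print(robot.current_time())
nb=PR+.132*PD
for nm,G in zip(("wrist","scene","side"),F):
    X=cloud(G).reshape(-1,3); hs=cv2.cvtColor(G["pixels"],cv2.COLOR_RGB2HSV).reshape(-1,3)
    t=(X-PR)@PD; R=np.linalg.norm(np.cross(X-PR,PD),axis=1); ok=(R<.05)&(hs[:,1]<45)&(hs[:,2]>70)
    q=X[ok&(R>.015)&(t>.03)&(t<.12)]
    if len(q)>30: a=cyl(q,PR+.072*PD,-PD,.03); D=a[0]-PR-.072*PD; print(nm,len(q),"centre off",(D*1e3).round(1),"ang",np.arccos(a[1]@-PD).round(3),a[3].round(4))
    b=t[ok&(R<.02)&(t>.09)&(t<.17)]; print("  base s",np.percentile(b,[5,50,95]).round(4) if len(b)>10 else None)
cv2.imwrite("pics/end.png",np.hstack([cv2.resize(F[2]["pixels"][170:300,190:340,::-1],(400,347)),cv2.resize(F[1]["pixels"][110:240,150:300,::-1],(400,347))]))
```

```text
11.775081854561526
0.0848457623848205 [ 0.07186365 -1.00729258 -0.85172781]
False [0.6496042  0.88824419 0.66764168]
28.3333
wrist 4470 centre off [ 1.1  2.9 -4.1] ang 0.087 0.0003
  base s [0.1315 0.1347 0.1362]
scene 191 centre off [-3.3  1.2 -1.4] ang 0.06 0.0008
  base s [0.1296 0.1344 0.1394]
side 413 centre off [ 2.6  3.1 -4.6] ang 0.088 0.0015
  base s [0.0977 0.1197 0.1292]
```

View pics/end.png

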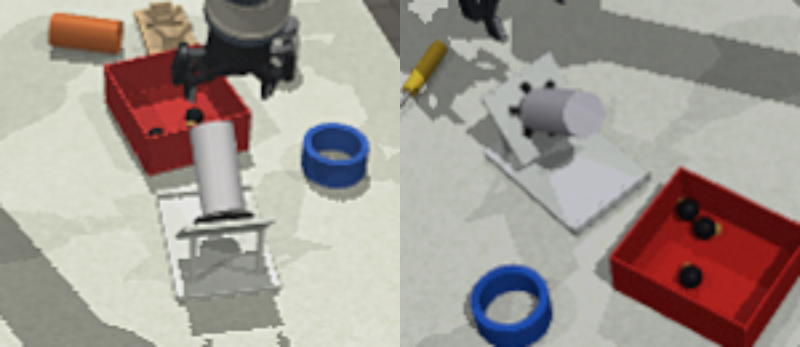

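The cup hangs on the peg (left (215,165), right (560,110)), the three knobs are in the bin, and the bystanders look untouched. Before handing in, I'll get a sharper axial check from the base disc and check for settling.

Run:
```python
from ref import *
robot.hold(.5)
for F in(pickle.load(open("p7.pkl","rb"))[0],grab("wrist")):
    c,n,r,k=disc(F,PR+.133*PD,-PD); cc=c+.06*n; D=cc-PR; m=c+.12*n
    print("base",c.round(4),"r",round(r,4),k,"centre s",(D@PD).round(4),"perp",(D-(D@PD)*PD).round(4),"ang",np.arccos(n@-PD).round(3),"mouth dist",np.linalg.norm(m-PR).round(4))
for nm,lo in(("tape",(105,130,120)),):
    a,b=[cloud(pickle.load(open("scene.pkl","rb"))),cloud(grab("scene"))]
f,g=pickle.load(open("scene.pkl","rb")),grab("scene"); d=np.abs(f["pixels"].astype(int)-g["pixels"]).max(-1)
for nm,(u,v) in dict(tape=(191,225),jar=(251,269),carton=(404,285),driver=(157,140)).items(): print(nm,"changed px",(d[v-18:v+18,u-18:u+18]>60).sum())
```

```text
base [ 0.5401 -0.1996  0.1637] r 0.0307 1656 centre s 0.0739 perp [ 0.0016  0.0035 -0.0043] ang 0.066 mouth dist 0.0143
base [ 0.5399 -0.1994  0.1633] r 0.0311 1673 centre s 0.0738 perp [ 0.0014  0.0038 -0.0046] ang 0.066 mouth dist 0.0142
tape changed px 0
jar changed px 0
carton changed px 0
driver changed px 448
```

Run:
```python
from h import *
for n in("scene","side"):
  for f in(pickle.load(open(n+".pkl","rb")),grab(n)):
    X=cloud(f);H,S,V=cv2.split(cv2.cvtColor(f["pixels"],cv2.COLOR_RGB2HSV)); m=(H>18)&(H<34)&(S>120)&(X[...,2]<.05)&(X[...,1]<-.4)&(abs(X[...,0]-.55)<.2)
    print(n,m.sum(),np.median(X[m],axis=0).round(3))
robot.sign_off(); print(robot.current_time())
```

```text
scene 130 [ 0.552 -0.539  0.023]
scene 136 [ 0.553 -0.539  0.023]
side 223 [ 0.551 -0.554  0.021]
side 222 [ 0.549 -0.554  0.022]
the job is handed in; nothing more can be done
the job is handed in; nothing more can be done
```

The three knobs are in the bin, and the cup hangs mouth-down on the peg with the collar home against the backplate. I handed the job in a little after 29 s on the robot clock; sign-off gives no verdict.

- **Pressing:** the collar slid with about 5 N and stopped hard about 71 mm from the peg root, where 72 mm is home. I held about 22 N there, the highest reading I logged, then eased off and let go.
- **Final cup pose:** its centre is about 74 mm along the peg (66 to 77 allowed) and about 6 mm off the axis. It is tilted about 0.07 rad, with its mouth 14 mm from the peg root and no measurable movement over half a second. One coarser reading put the centre at about 75 mm, so the axial margin is only 2 to 3 mm.
- **Other things:** the tape, jar and carton areas look unchanged. The driver's area did change in the picture (probably arm shadow), but its measured position is the same to within 2 mm in both views.
- **What went wrong:** the cup moved in the grip when the jaws closed, by about 20 mm along its axis and 9°. I measured its new pose in the hand from its base and corrected for that. An early peg fit and two early in-hand fits were also bad, so I redid them.

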